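Load a column into the blue station of a chromatograph's carousel

TASK

Turn the column carousel by the black bar knob on top until its empty blue cradle stands squarely at the orange loading pointer. Then take the loose column from its white rest and lay it down into that blue cradle, blue end uppermost (towards the hub), fully seated along the slope without dropping it in, and let go with the cradle still at the pointer. Leave the bottle, the jar, the blue tray and the wrench where they are.

Things in the scene. Friction and masses are not known exactly. Their poses are not given: they have to be found in the camera images.
- carousel (a joint): Angle of the carousel (aluminium disc, 250 mm diameter) about its vertical axis. 0 or any multiple of 2 pi = blue cradle exactly at the orange pointer; grows anticlockwise from above. Turns endlessly both ways, no notches, stays where left (friction 0.2 N m). Five cradles 72 degrees apart: blue and empty (load this), three grey with columns fixed in them, one grey and empty (leave it).
- knob_grip (a point): On the carousel's axis, 172 mm above the bench, where to grip the black bar knob (turns with it). Bar 56 mm long (along x), 16 mm wide, 34 mm tall: from 20 mm below this point to 14 mm above. z is up. The bar points from the axis to the blue cradle. Below it a hub of 52 mm diameter; fixed columns' upper ends stay 30 mm below this point and 43 mm from the axis.
- carousel_base: Fixed round white base, 314 mm diameter, 30 mm tall; origin on the carousel's axis at bench height. The orange pointer lies at its -x edge, about facing the robot. A clear guard 80 mm tall stands 152 mm from the axis, open about 40 degrees either side of the pointer. A grey box 75 mm tall stands at its +x edge.
- blue_cradle (a point): Blue empty cradle, sloping at 35 degrees, high end to the hub. Origin: where the middle of the seated column's axis lies, 88 mm from the carousel's axis, 102 mm above the bench. x: up the slope to the hub; z: square to the slope, up and outwards (open side); y: across. A stop plate at the low end, 48 mm from the origin, rises to 1 mm below it (2 mm of end play for the column).
- cradle_gap (a point): Point between the blue cradle's two saddles, on top of its 10 mm wide spine, 19 mm from the cradle's origin along its -z. Saddles: 90 degree Vs, 8 mm long, centred 26 mm up and down the slope (44 mm free between them for fingers), mouths 28 mm wide ending 3 mm below the cradle's origin. The column rests in them by its 20 mm steel part.
- load_point (a point): Fixed point over the orange pointer: where the blue cradle's origin must be brought. 88 mm from the carousel's axis, 102 mm above the bench.
- column_mid (a point): Middle of the loose column: steel cylinder 20 mm in diameter, 64 mm long, with a 25 mm diameter, 14 mm long fitting at each end, one blue, one black; 92 mm over all, about 0.12 kg. x runs along it to the blue end. At the start it lies level in the white rest, axis 34 mm above the bench.
- column_blue_end (a point): Centre of the end face of the loose column's blue fitting, 46 mm from its middle.
- rest: Fixed white rest of the loose column: plate 90 (x) by 50 by 6 mm, origin under its centre, with two V saddles 26 mm either side of the middle along x (44 mm free between them for fingers), the column's axis along x, blue end to +x.
- amber_bottle: Bystander: amber bottle with a blue cap, 68 mm diameter, 150 mm tall, origin under its centre.
- clear_jar: Bystander: clear jar with a blue cap, 56 mm diameter, 80 mm tall, origin under its centre.
- vial_tray: Bystander: blue open tray with divisions, 120 by 100 by 40 mm, origin under its centre.
- wrench: Bystander: steel wrench lying flat, 140 mm long, along its x axis.
Mind the look-alikes: they are no part of the job. Leave any green or turquoise look-alike of the part that bears column_mid alone.

How it is judged:
By the outcome, as a careful person would: the job done as asked, in the order asked, and still so for the second after the job is handed in, with the robot touching nothing.
It also fails if it takes over 61 s, if anything falls off the work surface, if the arm or the gripper's body presses on something with over 40 N, if the wrist force passes 120 N, or if a joint passes its speed limit or range.

ROBOT

A 6-joint arm with a two-finger parallel gripper is mounted at the origin on the work surface. World frame = base frame: x ahead of the robot, y to its left, z up, the work surface at z = 0. Lengths are in m, angles in rad, forces in N, time in s.
With the tool pointing down it reaches from about 0.325 to 0.9 m from the base axis. Payload 6.1 kg.
Tool frame: the origin (TCP) lies on the centre line of the jaws, within the pads' length; the fingertips stand 17 mm ahead of it and the grasp point (between the pads) lies 2 mm behind it; z points along the fingers, y is the line along which they close (so a half turn about z gives the same grasp; the last joint's range is limited). The gripper opens to 85 mm and grips with 20 to 120 N. Pads are 22 mm wide; open, the fingers measure 114 mm over their backs; the gripper's body (76 mm by 85 mm) begins 54 mm behind the grasp point. The pads swing forward as they close: fully open they stand 13 mm farther back than shut.
Start: joints at [-1.327, 0.22, 1.526, -0, 1.395, -0.126], TCP at [0.226, -0.583, 0.222] pointing down, gripper open.
Joint ranges: [-2.98, 2.98], [-0.91, 2.08], [0.09, 2.57], [-1.24, 4.39], [0.2, 2.65], [-2.68, 2.68]. Speed limits (rad/s): [2.57, 2.57, 3.01, 3.14, 3.14, 3.14].

INTERFACE

Orientations are given as a 3x3 rotation matrix whose columns are the frame's x, y, z axes.
In Python, from plant import robot gives the robot as it stands. The module is installed in compiled form; this text tells all that it offers.
- The arm moves only by the tool apply_moves, never from a script. Its argument "moves" is a list of rows, each a list of 4 numbers: the shift along the world's x, y, z in m, then the turn about the world's z in rad. A call has exactly 8 rows; each row shifts and turns the commanded pose from where the row before left it; what a row does not reach is not made up. A row lasts 1/10 s, in which the tool goes at most 50 mm and 8.59 degrees, less where a joint would pass 70% of its speed; a pose out of reach is approached as far as the arm can. A call is refused whole if a number of a shift passes 0.05 or a number of a turn 0.15, either way. A call with a gripper value outside its range is refused whole. "jaw" is the finger opening in m, from 0 to 0.0854, set as the call begins (left out, the last holds). The fingers move at their own pace and stop on an object; "grip_force" is the grip in N (left out, the last holds). Time passes only in rows, so rows that do not move let the fingers close, or fill a call up. It gives the time, the measured TCP pose, the force, the opening and the grip force at its end, in the units of the state.
- robot.get_obs(): the state, without advancing time (a new reading comes with each control period).
- robot.capture(name): name is "side" or "top" or "wrist"; returns (picture, depth): 480x640x3 uint8, blue, green, red; 480x640 float32, m along the optical axis (not along the pixel's ray), 0 where there is no reading.
- robot.camera_model(name): a dict with "fov_y" (degrees; the focal length in pixels is half the picture's height over the tangent of half this angle, whatever the lens; pixels are square), "cx", "cy" (the principal point, pixels), "k1" (the pictures are not rectified: a ray, as slopes to the right and down, at radius r is drawn at 1 + k1 r^2 times it, then the intrinsics apply), "T" (4x4, takes a point from camera to world coordinates). Camera axes: x right, y up, looking along -z (the intrinsics and any distortion apply to the point x, -y, -z); pixel columns grow to the right and rows downward; lengths in m; the calibration is good to about 2 mm. A picture is of the moment at which its call begins: read the wrist's pose just before it. camera_model takes no time and is no camera call; for the wrist camera it gives the pose at the moment of the call.
- robot.hand_in(): hands the job in; it is judged then, once.
The state is a dict: "time_s": time; "q": joint angles; "qvel": joint speeds; "effort": joint torques, N m; "tcp_pos": TCP position; "orientation": TCP orientation; "contact_force": force on the tool from outside, world axes, zero at the start; "ft_torque": the same for the moment, N m; "opening": finger opening in m; "gripper_force": force on a finger pad.
Only numpy, scipy, OpenCV 4.12 (cv2) and the standard library are available. Lean on these libraries where they do the work, as an engineer would, in place of code of your own. Each camera call takes 0.05 s, during which the arm holds its last target. There are 200 camera calls.

## Working session

There is one attempt and no reset: what is moved stays moved. The work goes in short steps, Python scripts to look and compute and a tool call to move; the robot and the scene stay as the last step left them, time stands still between calls to the robot, and variables do not carry over. Pictures are saved under pics/ and viewed, at most 10 in all, crops included, and the job is handed in when it is done.

Besides the shell and the picture viewer there is one more tool, called after ">>>" in YAML: its name, and indented under it one key for each argument. apply_moves: Moves the arm, as the interface text tells. Its arguments: {"type":"object","properties":{"moves":{"type":"array","items":{"type":"array","items":{"type":"number"}}},"jaw":{"type":"number"},"grip_force":{"type":"number"}},"required":["moves"]}

```bash
mkdir -p pics; cat > h.py <<'E'
import numpy as np,cv2
from plant import robot
def rays(m,uv):
    uv=np.atleast_2d(np.array(uv,float)); f=240/np.tan(np.radians(m["fov_y"])/2)
    d=(uv-[m["cx"],m["cy"]])/f; s=d.copy()
    for _ in range(20): s=d/(1+m["k1"]*(s**2).sum(1,keepdims=True))
    T=np.array(m["T"]); r=np.c_[s[:,0],-s[:,1],-np.ones(len(s))]
    return T[:3,3], r@T[:3,:3].T
def onz(m,uv,z):
    o,r=rays(m,uv); return o+r*((z-o[2])/r[:,2])[:,None]
def pts(m,uv,depth):
    uv=np.atleast_2d(uv).astype(int); o,r=rays(m,uv); return o+r*depth[uv[:,1],uv[:,0]][:,None]
def proj(m,P):
    T=np.array(m["T"]);f=240/np.tan(np.radians(m["fov_y"])/2)
    p=(np.atleast_2d(P)-T[:3,3])@T[:3,:3]; s=np.c_[p[:,0],-p[:,1]]/-p[:,2:3]
    s=s*(1+m["k1"]*(s**2).sum(1,keepdims=True)); return s*f+[m["cx"],m["cy"]]
E
python3 - <<'E'
from h import *
o=robot.get_obs(); print(o["time_s"],o["opening"],o["orientation"])
for n in ["top","side"]:
    m=robot.camera_model(n); im,d=robot.capture(n); cv2.imwrite(f"pics/{n}0.png",im); np.savez(f"{n}0.npz",im=im,d=d)
    print(n,m["fov_y"],m["k1"],np.round(m["T"],3).tolist(),(d>0).mean())
E
```

```text
0.0 0.08565970004479394 [[ 9.32419057e-01  3.61378585e-01 -4.69016710e-04]
 [ 3.61378815e-01 -9.32417249e-01  1.85057616e-03]
 [ 2.31439322e-04 -1.89500518e-03 -9.99998178e-01]]
top 42.96273446499454 0.0023721811384309946 [[0.126, 0.968, -0.216, 0.279], [-0.992, 0.125, -0.022, -0.019], [0.005, 0.217, 0.976, 1.335], [0.0, 0.0, 0.0, 1.0]] 0.9961393229166666
side 54.99973391718579 -0.08863910925378969 [[-0.862, 0.368, -0.349, 0.235], [-0.507, -0.595, 0.623, 0.581], [0.021, 0.714, 0.7, 0.783], [0.0, 0.0, 0.0, 1.0]] 0.9960384114583334
```

View pics/top0.png

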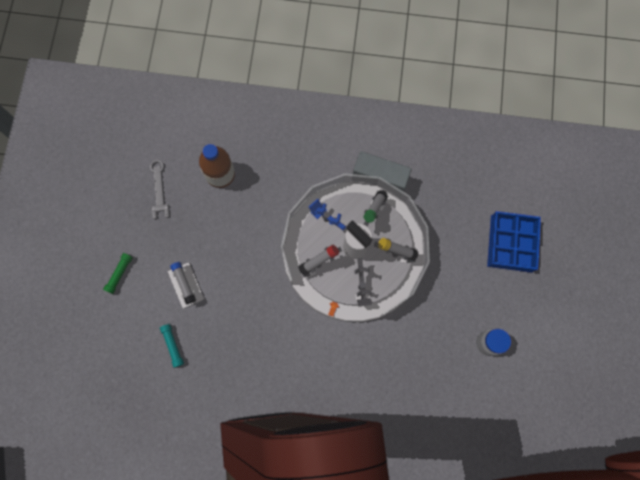

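View pics/side0.png

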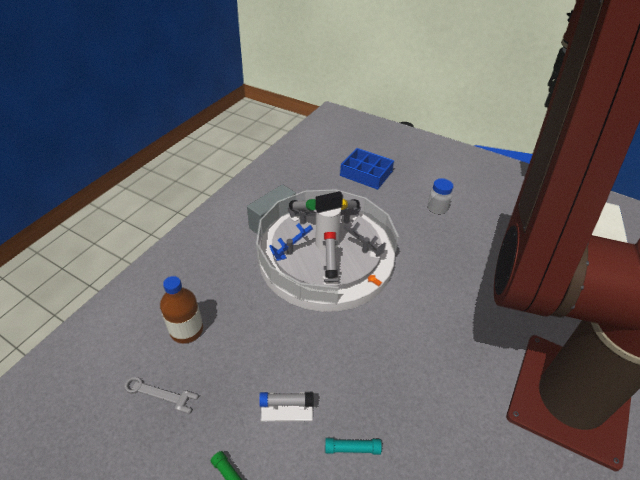

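Top view: the loose column with blue and black ends lies in the white rest at (185,284). Its look-alikes are green at (118,273) and turquoise at (172,345), both left alone. The blue cradle is at (328,216), the empty grey one at (366,285), the orange pointer at (334,309) and the knob at (358,234).

```bash
python3 - <<'E'
from h import *
z=np.load("top0.npz");im=z["im"];d=z["d"];m=robot.camera_model("top")
hsv=cv2.cvtColor(im,cv2.COLOR_BGR2HSV)
def cent(mask,box):
    k=np.zeros_like(mask);x0,y0,x1,y1=box;k[y0:y1,x0:x1]=mask[y0:y1,x0:x1]
    ys,xs=np.nonzero(k);return np.c_[xs,ys]
blk=((im.max(2)<50)*255).astype(np.uint8)
# knob top
P=cent(blk,(335,212,385,255)); W=pts(m,P,d); s=(W[:,2]>.178); 
c,wh,a=cv2.minAreaRect((onz(m,P[s],.186)[:,:2]*1e3).astype(np.float32)); print("knob",s.sum(),c,wh,a,W[s,2].mean(), cv2.boxPoints((c,wh,a)).tolist())
org=cv2.inRange(hsv,(5,150,100),(20,255,255)); P=cent(org,(320,295,350,325)); W=pts(m,P,d); print("ptr",len(P),np.median(W,0), W.mean(0))
blu=cv2.inRange(hsv,(105,150,60),(125,255,255))
P=cent(blu,(300,195,350,235)); print("cradle",pts(m,P,d).mean(0))
P=cent(blu,(165,255,190,280)); b=pts(m,P,d); P=cent(blk,(175,285,205,312)); k=pts(m,P,d); 
s=b[:,2]>.03;b=b[s];k=k[k[:,2]>.03]
print("blue",len(b),b.mean(0),b[:,2].max(),"black",len(k),k.mean(0)); e=b.mean(0)-k.mean(0); print("mid",(b.mean(0)+k.mean(0))/2,"yaw",np.arctan2(e[1],e[0]),np.hypot(*e[:2]))
# guard/base: white base ring top at z .03
yy,xx=np.mgrid[150:340,270:440];P=np.c_[xx.ravel(),yy.ravel()];W=pts(m,P,d);s=(W[:,2]>.024)&(W[:,2]<.036)&(im[P[:,1],P[:,0]].min(1)>130)
q=W[s];A=np.c_[q[:,:2],np.ones(len(q))]
h=cv2.convexHull((q[:,:2]*1e3).astype(np.float32)); print("base",cv2.fitEllipse(h), cv2.minEnclosingCircle(h))
x=im[225:345,80:250]; y=im[165:325,270:440]
cv2.imwrite("pics/crop.png",np.hstack([cv2.resize(im[240:320,150:230],(400,400),interpolation=2),cv2.resize(y[:,:160],(400,400),interpolation=2)]))
E
```

```text
knob 159 (568.1832275390625, -80.11933898925781) (51.02195358276367, 12.659549713134766) 50.953285217285156 0.19240851382262064 [[547.1965942382812, -95.94453430175781], [557.0283813476562, -103.91946411132812], [589.1698608398438, -64.29414367675781], [579.3380737304688, -56.3192138671875]]
ptr 53 [ 0.43770612 -0.05029215  0.03340999] [ 0.43687007 -0.05060072  0.03344091]
cradle [ 0.62510123 -0.00913637  0.09059345]
blue 37 [0.48304533 0.29719046 0.04364078] 0.0503773465980657 black 48 [0.41634341 0.25279126 0.04341174]
mid [0.44969437 0.27499086 0.04352626] yaw 0.5872888133082471 0.08012761927486102
base ((566.9615478515625, -85.28787231445312), (288.2807922363281, 314.33441162109375), 54.79298782348633) ((570.926513671875, -80.71659088134766), 155.71189880371094)
```

View pics/crop.png

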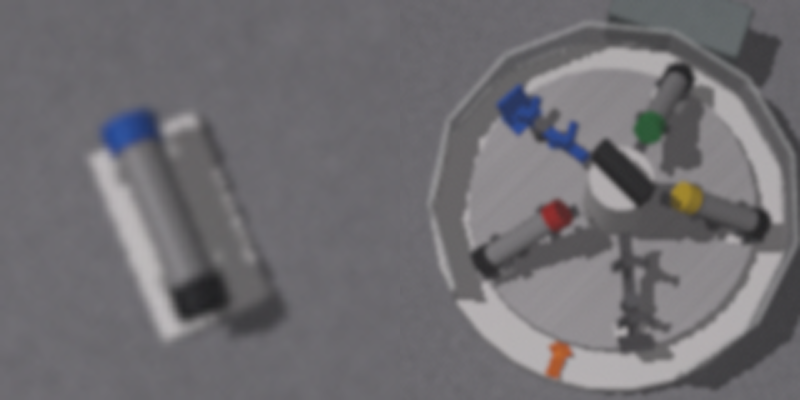

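>>> apply_moves:
  moves:
    - [0.021, 0.031, 0.003, 0.033]
    - [0.021, 0.031, 0.003, 0.033]
    - [0.021, 0.031, 0.003, 0.033]
    - [0.021, 0.031, 0.003, 0.033]
    - [0.021, 0.031, 0.003, 0.033]
    - [0.021, 0.031, 0.003, 0.033]
    - [0.021, 0.031, 0.003, 0.033]
    - [0.021, 0.031, 0.003, 0.033]
  jaw: 0.085

```text
time_s: 0.9
tcp_pos: [0.3943, -0.3332, 0.2461]
orientation: [[0.805, 0.593, -0.0], [0.593, -0.805, 0.001], [0.0, -0.001, -1.0]]
contact_force: [0.5, -0.3, -0.3]
opening: 0.0849
gripper_force: 0.0
```

>>> apply_moves:
  moves:
    - [0.021, 0.031, 0.003, 0.033]
    - [0.021, 0.031, 0.003, 0.033]
    - [0.021, 0.031, 0.003, 0.033]
    - [0.021, 0.031, 0.003, 0.033]
    - [0.021, 0.031, 0.003, 0.033]
    - [0.021, 0.031, 0.003, 0.033]
    - [0.013, 0.021, 0.003, 0.033]
    - [0, 0, 0, 0]

```text
time_s: 1.7
tcp_pos: [0.534, -0.125, 0.2673]
orientation: [[0.645, 0.764, 0.0], [0.764, -0.645, 0.001], [0.001, -0.0, -1.0]]
contact_force: [0.1, -0.1, -0.1]
opening: 0.085
gripper_force: 0.0
```

```bash
python3 - <<'E'
from h import *
o=robot.get_obs(); m=robot.camera_model("wrist"); im,d=robot.capture("wrist"); cv2.imwrite("pics/w0.png",im); np.savez("w0.npz",im=im,d=d)
R=o["orientation"];print(o["time_s"],o["tcp_pos"],np.arctan2(R[1][0],R[0][0]),o["q"],np.round(m["T"],3).tolist())
E
```

```text
1.7 [ 0.53401849 -0.12504686  0.26733421] 0.869196582489857 [-3.74454589e-01  1.02595946e-02  1.67115951e+00  1.00742243e-03
  1.46028306e+00  3.27033799e-01] [[0.764, 0.622, 0.172, 0.578], [-0.645, 0.736, 0.205, -0.073], [0.001, -0.267, 0.964, 0.42], [0.0, 0.0, 0.0, 1.0]]
```

View pics/w0.png

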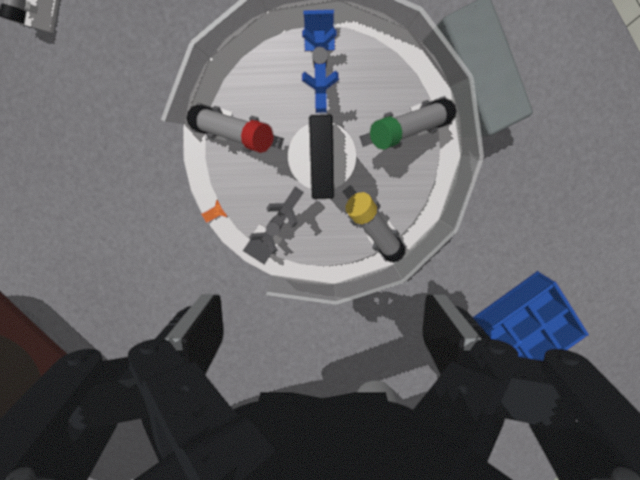

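The wrist view shows the knob bar at (321,155), the blue cradle at (320,60) and the orange pointer at (214,211).

```bash
cat > meas.py <<'E'
from h import *
def comp(mask,near):
    n,l,s,c=cv2.connectedComponentsWithStats(mask); i=[k for k in range(1,n) if s[k,4]>30]
    k=min(i,key=lambda k:np.hypot(*(c[k]-near))); ys,xs=np.nonzero(l==k); return np.c_[xs,ys]
def rect(m,P,z):
    q=(onz(m,P,z)[:,:2]*1e3).astype(np.float32); r=cv2.minAreaRect(q); b=cv2.boxPoints(r); e=[b[1]-b[0],b[2]-b[1]]; e=max(e,key=np.linalg.norm)
    return np.round(q.mean(0),1),np.round(r[0],1),np.round(r[1],1),np.degrees(np.arctan2(e[1],e[0])),np.degrees(pca(q))
def pca(q):
    v=np.linalg.svd(q-q.mean(0),full_matrices=False)[2][0]; return np.arctan2(v[1],v[0])
def carousel(m,im,knob,ptr,z=.186):
    hsv=cv2.cvtColor(im,cv2.COLOR_BGR2HSV)
    P=comp((im.max(2)<45).astype(np.uint8)*255,knob); print("knob",len(P),rect(m,P,z))
    P=comp(cv2.inRange(hsv,(5,150,80),(20,255,255)),ptr); print("ptr",len(P),rect(m,P,.031))
E
python3 - <<'E'
from meas import *
z=np.load("w0.npz");im=z["im"];d=z["d"];m=robot.camera_model("wrist")
carousel(m,im,(321,155),(214,211))
P=np.argwhere(np.ones((480,640)))[:,::-1];P=P[P[:,1]<300];W=pts(m,P,d)
w=(im[P[:,1],P[:,0]].min(1)>170)&(W[:,2]>.024)&(W[:,2]<.036);q=W[w][:,:2]
h=cv2.convexHull((q*1e3).astype(np.float32));print("base",w.sum(),cv2.minEnclosingCircle(h))
hsv=cv2.cvtColor(im,cv2.COLOR_BGR2HSV);b=comp(cv2.inRange(hsv,(105,150,60),(125,255,255)),(320,20));print("cradle",pts(m,b,d).mean(0))
w=(abs(P-[321,155])<[9,35]).all(1);print("z knob",np.median(W[w][:,2]))
E
```

```text
knob 931 (array([567.8, -86.7], dtype=float32), array([572.4, -78.9]), array([53.6, 13.9]), np.float32(51.344643), np.float32(-137.13858))
ptr 186 (array([433.1, -48. ], dtype=float32), array([431.9, -47.8]), array([17.3, 23.7]), np.float32(-12.705194), np.float32(169.12708))
base 8111 ((534.0350341796875, 15.706405639648438), 256.27996826171875)
cradle [0.64345952 0.00944051 0.07120353]
z knob 0.18657481987733834
```

>>> apply_moves:
  moves:
    - [0.019, 0.022, 0, 0.014]
    - [0.019, 0.023, 0, 0.013]
    - [0, 0, -0.018, 0]
    - [0, 0, -0.018, 0]
    - [0, 0, -0.018, 0]
    - [0, 0, -0.018, 0]
    - [0, 0, -0.017, 0]
    - [0, 0, 0, 0]

```text
time_s: 2.55
tcp_pos: [0.5682, -0.0834, 0.175]
orientation: [[0.629, 0.777, -0.006], [0.777, -0.629, 0.001], [-0.003, -0.006, -1.0]]
contact_force: [-1.3, -0.5, 0.5]
opening: 0.0851
gripper_force: 0.0
```

>>> apply_moves:
  moves:
    - [0, 0, 0, 0]
    - [0, 0, 0, 0]
    - [0, 0, 0, 0]
    - [0, 0, 0, 0]
    - [0, 0, 0, 0]
    - [0, 0, 0, 0]
    - [0, 0, 0, 0]
    - [0, 0, 0, 0]
  jaw: 0.0
  grip_force: 30

```text
time_s: 3.35
tcp_pos: [0.5709, -0.0827, 0.1784]
orientation: [[0.628, 0.778, -0.0], [0.778, -0.628, 0.0], [-0.0, -0.0, -1.0]]
contact_force: [0.0, 0.3, -0.2]
opening: 0.0001
gripper_force: 0.0
```

```bash
python3 - <<'E'
from h import *
im,d=robot.capture("wrist");ims,ds=robot.capture("side"); np.savez("w1.npz",im=im,d=d)
a=cv2.resize(im,(400,300));b=cv2.resize(ims[150:330,220:460],(400,300))
cv2.imwrite("pics/w1.png",np.hstack([a,b]));o=robot.get_obs();print(o["tcp_pos"],o["opening"],o["time_s"])
E
```

```text
[ 0.57087136 -0.08268751  0.17836269] -0.0004798856322966749 3.45
```

View pics/w1.png

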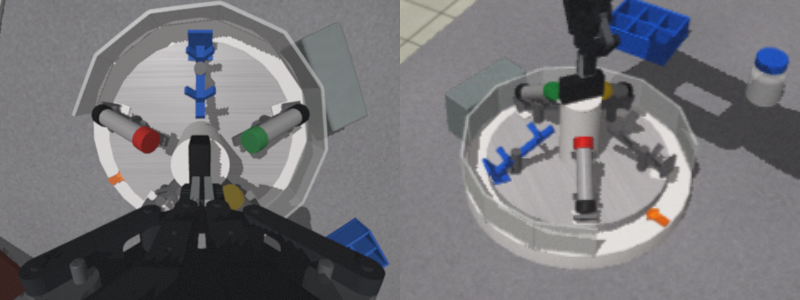

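The wrist half shows the bar at about (200,155) and the closed fingers just behind or above it at (205,190). They closed on nothing, so I'll measure fingers against bar by depth.

```bash
python3 - <<'E'
from h import *
z=np.load("w1.npz");im=z["im"];d=z["d"];m=robot.camera_model("wrist")
for v in range(205,345,10):
    print(v,[ (tuple(np.round(pts(m,[(u,v)],d)[0]*1e3).astype(int).tolist()),int(im[v,u].mean())) for u in (318,328,338)])
o=robot.get_obs();print(o["tcp_pos"],o["orientation"].tolist() if hasattr(o["orientation"],'tolist') else 0)
print("tcp,tip proj",proj(m,[o["tcp_pos"],o["tcp_pos"]-np.array([0,0,.017])]))
# hub disc: white top z~.152
P=np.argwhere(np.ones((480,640)))[:,::-1];W=pts(m,P,d);w=(W[:,2]>.146)&(W[:,2]<.158)&(im[P[:,1],P[:,0]].min(1)>120)&(np.hypot(W[:,0]-.57,W[:,1]+.08)<.06)
q=W[w];print(w.sum(),q.mean(0),cv2.minEnclosingCircle((q[:,:2]*1e3).astype(np.float32)) if w.sum() else 0)
E
```

```text
205 [((588, -56, 108), 144), ((593, -61, 106), 135), ((597, -67, 90), 122)]
215 [((588, -56, 144), 117), ((593, -60, 142), 111), ((596, -66, 131), 125)]
225 [((613, -29, 331), 20), ((594, -58, 177), 27), ((595, -66, 153), 123)]
235 [((589, -57, 188), 37), ((592, -59, 188), 35), ((591, -70, 152), 116)]
245 [((586, -60, 188), 38), ((589, -63, 186), 32), ((588, -75, 153), 115)]
255 [((583, -64, 187), 36), ((586, -67, 186), 33), ((584, -79, 152), 116)]
265 [((580, -68, 187), 40), ((583, -71, 186), 37), ((581, -83, 154), 121)]
275 [((577, -71, 187), 33), ((580, -74, 186), 33), ((577, -88, 153), 122)]
285 [((576, -72, 195), 96), ((580, -75, 196), 104), ((583, -78, 195), 114)]
295 [((577, -72, 207), 94), ((580, -75, 206), 103), ((583, -77, 206), 98)]
305 [((576, -73, 214), 88), ((579, -75, 215), 98), ((582, -77, 214), 103)]
315 [((577, -72, 223), 79), ((579, -75, 222), 94), ((582, -77, 222), 100)]
325 [((575, -74, 226), 62), ((578, -76, 226), 128), ((583, -75, 232), 35)]
335 [((573, -77, 225), 27), ((577, -78, 229), 35), ((582, -76, 236), 31)]
[ 0.57087136 -0.08268751  0.17836269] [[0.6279559525915593, 0.7782488781008228, -7.307282747295888e-05], [0.7782488814423515, -0.6279559511718233, 4.383627877365761e-05], [-1.1770982104910276e-05, -8.439609844008044e-05, -0.9999999963693712]]
tcp,tip proj [[323.35146342 293.02786559]
 [323.25358451 279.85776285]]
3152 [ 0.57395832 -0.07438113  0.15288622] ((572.8702392578125, -76.95576477050781), 26.1427059173584)
```

```bash
python3 - <<'E'
from h import *
z=np.load("w1.npz");im=z["im"]
ims,ds=robot.capture("side"); imt,_=robot.capture("top")
r=lambda a:cv2.convertScaleAbs(cv2.resize(a,(400,400),interpolation=2),alpha=1.8)
cv2.imwrite("pics/z1.png",np.hstack([r(im[220:380,240:400]),r(ims[150:230,285:365])]))
o=robot.get_obs();print(o["opening"],o["gripper_force"],o["time_s"])
E
```

```text
1.960043165094148e-05 0.0 3.55
```

View pics/z1.png

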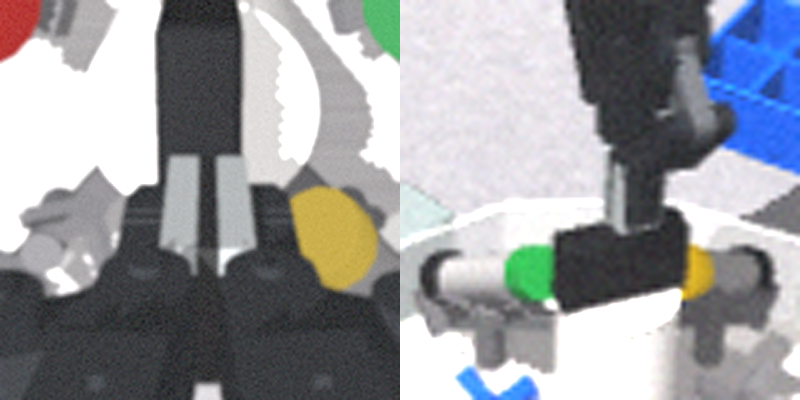

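```bash
python3 - <<'E'
from h import *
z=np.load("w0.npz");d=z["d"];m=robot.camera_model("wrist")
o=robot.get_obs(); R=np.array(o["orientation"]);T=np.array(m["T"]); 
P=np.argwhere(np.ones((480,640)))[:,::-1]; P=P[(P[:,1]>270)&(d[P[:,1],P[:,0]]>0)]
def tool(d):
    W=pts(m,P,d); return (W-o["tcp_pos"])@R
for n in ("w0","w1"):
    L=tool(np.load(n+".npz")["d"]); s=(abs(L[:,0])<.03)&(abs(L[:,1])<.07)&(L[:,2]<.035)
    L=L[s]
    h=np.histogram(L[:,2],np.arange(-.06,.04,.004)); print(n,dict(zip(np.round(h[1]*1e3).astype(int).tolist(),h[0].tolist())))
    t=L[L[:,2]>-.03]; print(np.round(t[np.argsort(-t[:,2])][:200:20]*1e3,1).tolist())
E
```

```text
w0 {-60: 623, -56: 675, -52: 854, -48: 746, -44: 705, -40: 630, -36: 583, -32: 506, -28: 321, -24: 64, -20: 0, -16: 0, -12: 0, -8: 0, -4: 0, 0: 0, 4: 0, 8: 0, 12: 0, 16: 0, 20: 0, 24: 0, 28: 0, 32: 0}
[[-1.8, -43.4, -22.0], [-2.3, 42.3, -23.0], [8.6, 42.0, -23.5], [6.1, -43.0, -23.9], [-6.3, -43.2, -24.2], [-6.2, 42.2, -24.5], [0.1, 41.9, -24.9], [-2.6, 42.1, -25.1], [-3.3, -43.0, -25.4], [-4.0, 42.5, -25.8]]
w1 {-60: 1657, -56: 778, -52: 261, -48: 703, -44: 208, -40: 326, -36: 325, -32: 293, -28: 277, -24: 262, -20: 195, -16: 68, -12: 331, -8: 108, -4: 0, 0: 0, 4: 0, 8: 0, 12: 0, 16: 0, 20: 9, 24: 1079, 28: 0, 32: 0}
[[-12.1, 15.9, 27.2], [-5.7, -25.6, 26.6], [-2.7, 22.3, 26.4], [-4.4, -18.2, 26.3], [-0.8, -20.8, 26.2], [1.7, -19.6, 26.1], [-1.3, 12.7, 26.0], [-4.9, 15.6, 26.0], [-10.4, -20.5, 26.0], [-7.3, 9.4, 25.9]]
```

Depth shows the fingertips are about 26 mm further back than the stated tool length: tips at reported TCP z +9 mm when shut and +22 mm when open. They closed just above the bar, so I'll go lower.

>>> apply_moves:
  moves:
    - [0, 0, 0, 0]
    - [0, 0, 0, 0]
    - [0, 0, 0, 0]
    - [0.002, 0.004, 0, 0]
    - [0, 0, -0.007, 0]
    - [0, 0, -0.007, 0]
    - [0, 0, -0.008, 0]
    - [0, 0, -0.008, 0]
  jaw: 0.085

```text
time_s: 4.35
tcp_pos: [0.5725, -0.0787, 0.1472]
orientation: [[0.628, 0.778, -0.001], [0.778, -0.628, 0.0], [-0.0, -0.001, -1.0]]
contact_force: [0.0, -0.5, 0.6]
opening: 0.0849
gripper_force: 0.0
```

>>> apply_moves:
  moves:
    - [0, 0, 0, 0]
    - [0, 0, 0, 0]
    - [0, 0, 0, 0]
    - [0, 0, 0, 0]
    - [0, 0, 0, 0]
    - [0, 0, 0, 0]
    - [0, 0, 0, 0]
    - [0, 0, 0, 0]
  jaw: 0.0
  grip_force: 30

```text
time_s: 5.15
tcp_pos: [0.5724, -0.0782, 0.149]
orientation: [[0.628, 0.778, -0.001], [0.778, -0.628, 0.001], [-0.0, -0.001, -1.0]]
contact_force: [-4.4, 2.7, 4.9]
opening: 0.0155
gripper_force: 31.9
```

>>> apply_moves:
  moves:
    - [0, 0, 0, 0.06]
    - [0, 0, 0, 0.12]
    - [0, 0, 0, 0.14]
    - [0, 0, 0, 0.14]
    - [0, 0, 0, 0.14]
    - [0, 0, 0, 0.14]
    - [0, 0, 0, 0.14]
    - [0, 0, 0, 0.14]

```text
time_s: 5.95
tcp_pos: [0.5731, -0.0784, 0.149]
orientation: [[-0.34, 0.941, 0.001], [0.941, 0.34, 0.001], [0.0, 0.001, -1.0]]
contact_force: [-0.6, 3.2, 3.2]
opening: 0.0155
gripper_force: 31.5
```

>>> apply_moves:
  moves:
    - [0, 0, 0, 0.14]
    - [0, 0, 0, 0.14]
    - [0, 0, 0, 0.14]
    - [0, 0, 0, 0.14]
    - [0, 0, 0, 0.14]
    - [0, 0, 0, 0.14]
    - [0, 0, 0, 0.1]
    - [0, 0, 0, 0.06]

```text
time_s: 6.75
tcp_pos: [0.5736, -0.0779, 0.149]
orientation: [[-0.975, 0.224, 0.002], [0.224, 0.975, 0.001], [-0.001, 0.002, -1.0]]
contact_force: [1.5, 4.5, 1.4]
opening: 0.0155
gripper_force: 31.4
```

```bash
python3 - <<'E'
from meas import *
for n in ["top","wrist"]:
    m=robot.camera_model(n); im,d=robot.capture(n); np.savez(n+"2.npz",im=im,d=d); cv2.imwrite(f"pics/{n}2.png",im)
    hsv=cv2.cvtColor(im,cv2.COLOR_BGR2HSV); b=cv2.inRange(hsv,(105,150,50),(125,255,255)); ys,xs=np.nonzero(b); P=np.c_[xs,ys]; W=pts(m,P,d)
    r=np.hypot(W[:,0]-.5725,W[:,1]+.0775); s=(r<.15)&(r>.035)&(W[:,2]>.045)&(W[:,2]<.15); W=W[s]
    # midline angle: bin by radius
    print(n,s.sum())
    for a in np.arange(.04,.15,.02):
        k=(r[s]>=a)&(r[s]<a+.02)
        if k.sum()>5: q=W[k]; t=np.degrees(np.arctan2(q[:,1]+.0775,q[:,0]-.5725)%(2*np.pi)); print(a,k.sum(),t.min(),t.max(),(t.min()+t.max())/2)
    o=cv2.inRange(hsv,(5,150,60),(20,255,255)); ys,xs=np.nonzero(o)
    if len(xs): W=onz(m,np.c_[xs,ys],.031); s=np.hypot(W[:,0]-.433,W[:,1]+.048)<.03; print("ptr",s.sum(),W[s].mean(0),rect(m,np.c_[xs,ys][s],.031))
o=robot.get_obs();R=o["orientation"];print(o["time_s"],o["tcp_pos"],np.degrees(np.arctan2(R[1][0],R[0][0])),o["contact_force"],o["ft_torque"])
E
```

```text
top 0<stdin>:12: RuntimeWarning: Mean of empty slice.
  ret = um.true_divide(
meas.py:7: RuntimeWarning: Mean of empty slice.
  return np.round(q.mean(0),1),np.round(r[0],1),np.round(r[1],1),np.degrees(np.arctan2(e[1],e[0])),np.degrees(pca(q))
meas.py:9: RuntimeWarning: Mean of empty slice.
  v=np.linalg.svd(q-q.mean(0),full_matrices=False)[2][0]; return np.arctan2(v[1],v[0])
Traceback (most recent call last):
  File "meas.py", line 7, in rect
    return np.round(q.mean(0),1),np.round(r[0],1),np.round(r[1],1),np.degrees(np.arctan2(e[1],e[0])),np.degrees(pca(q))
                                                                                                                ~~~^^^
  File "meas.py", line 9, in pca
    v=np.linalg.svd(q-q.mean(0),full_matrices=False)[2][0]; return np.arctan2(v[1],v[0])
      ~~~~~~~~~~~~~~~~~~~~~~~~~~~~~~~~~~~~~~~~~~~~~~~~~^^^
IndexError: index 0 is out of bounds for axis 0 with size 0
```

```bash
cat > align.py <<'E'
from meas import *
def align(n,C=(.573,-.078),tag="a"):
    m=robot.camera_model(n); im,d=robot.capture(n); np.savez(f"{n}_{tag}.npz",im=im,d=d); cv2.imwrite(f"pics/{n}_{tag}.png",im)
    hsv=cv2.cvtColor(im,cv2.COLOR_BGR2HSV)
    f=lambda W:np.degrees(np.arctan2(W[:,1]-C[1],W[:,0]-C[0])%(2*np.pi))
    b=cv2.inRange(hsv,(105,130,40),(125,255,255)); ys,xs=np.nonzero(b); W=pts(m,np.c_[xs,ys],d); r=np.hypot(W[:,0]-C[0],W[:,1]-C[1]); 
    s=(r<.15)&(r>.035)&(W[:,2]>.04)&(W[:,2]<.15); W=W[s]; r=r[s]; t=f(W)
    for a in np.arange(.04,.15,.01):
        k=(r>=a)&(r<a+.01)
        if k.sum()>15: print("%.2f n%d mid %.2f width %.1f mm z %.3f"%(a,k.sum(),(np.percentile(t[k],2)+np.percentile(t[k],98))/2,np.radians(np.ptp(t[k]))*a*1e3,W[k,2].mean()))
    o=cv2.inRange(hsv,(5,130,50),(22,255,255)); ys,xs=np.nonzero(o); P=np.c_[xs,ys]; W=onz(m,P,.031) if len(P) else np.zeros((0,3)); s=np.hypot(W[:,0]-.433,W[:,1]+.048)<.03
    if s.sum()>20: t=f(W[s]); print("ptr",s.sum(),W[s].mean(0),"mid",(t.min()+t.max())/2,"mean",t.mean(),rect(m,P[s],.031))
    o=robot.get_obs();R=o["orientation"];print(o["time_s"],o["tcp_pos"],"yaw",np.degrees(np.arctan2(R[1][0],R[0][0])),o["contact_force"])
E
python3 -c "
from align import *
align('wrist');align('side')"
```

```text
0.04 n316 mid 166.11 width 8.2 mm z 0.110
0.05 n356 mid 166.65 width 16.4 mm z 0.109
0.06 n827 mid 166.74 width 28.1 mm z 0.110
0.07 n252 mid 166.79 width 8.3 mm z 0.089
0.08 n39 mid 166.82 width 8.4 mm z 0.085
0.09 n136 mid 167.01 width 13.7 mm z 0.079
0.10 n765 mid 167.00 width 27.8 mm z 0.078
0.11 n605 mid 167.07 width 28.8 mm z 0.063
0.12 n862 mid 167.08 width 26.3 mm z 0.070
0.13 n25 mid 167.10 width 26.2 mm z 0.072
ptr 320 [ 0.42727529 -0.04470725  0.031     ] mid 167.14626426761407 mean 167.13242032864187 (array([427.3, -44.7], dtype=float32), array([427.1, -44.7]), array([10.8, 13.4]), np.float32(-12.764239), np.float32(-20.623835))
6.85 [ 0.57358871 -0.07788475  0.14901233] yaw 166.8953747666436 [1.23263401 4.72706924 1.56225152]
0.04 n34 mid 181.59 width 69.5 mm z 0.106
0.05 n22 mid 209.34 width 85.4 mm z 0.096
0.06 n61 mid 166.53 width 27.7 mm z 0.104
0.07 n29 mid 165.49 width 17.9 mm z 0.087
0.09 n17 mid 174.24 width 43.3 mm z 0.068
0.10 n83 mid 166.59 width 25.9 mm z 0.069
0.11 n39 mid 166.05 width 28.7 mm z 0.059
0.12 n44 mid 166.91 width 27.7 mm z 0.065
ptr 79 [ 0.43895932 -0.04940084  0.031     ] mid 168.20081206281512 mean 167.96450692183845 (array([439. , -49.4], dtype=float32), array([438. , -49.9]), array([21.1, 29.4]), np.float32(-10.271453), np.float32(165.1636))
6.9 [ 0.57357423 -0.07789211  0.14899957] yaw 166.79304176002074 [1.85967427 5.52726875 2.2223334 ]
```

View pics/wrist_a.png

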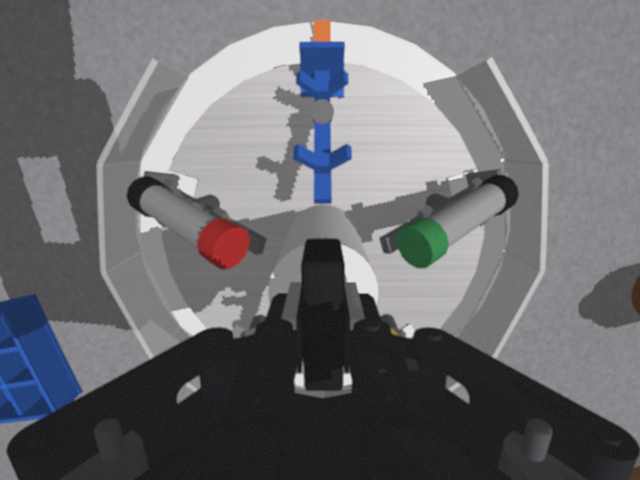

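The picture shows the blue cradle's midline on column 321 and the orange pointer at (321,30) directly beyond it, so they are aligned to about 0.1°. Now release and go to the column.

>>> apply_moves:
  moves:
    - [0, 0, 0, 0]
    - [0, 0, 0, 0]
    - [0, 0, 0, 0]
    - [0, 0, 0, 0]
    - [0, 0, 0.01, 0]
    - [0, 0, 0.02, 0]
    - [0, 0, 0.03, 0]
    - [0, 0.01, 0.04, 0]
  jaw: 0.085

```text
time_s: 7.7
tcp_pos: [0.5717, -0.0694, 0.2483]
orientation: [[-0.973, 0.229, -0.003], [0.229, 0.973, 0.0], [0.003, -0.001, -1.0]]
contact_force: [0.7, -0.4, 0.8]
opening: 0.0852
gripper_force: 0.0
```

```bash
python3 -c "
from align import *
align('wrist',C=(.5732,-.0772),tag='b')"
```

```text
0.04 n124 mid 166.76 width 7.5 mm z 0.110
0.05 n149 mid 167.13 width 14.5 mm z 0.109
0.06 n333 mid 167.34 width 27.0 mm z 0.109
0.07 n121 mid 167.09 width 20.7 mm z 0.089
0.09 n56 mid 167.32 width 12.9 mm z 0.079
0.10 n330 mid 167.04 width 27.0 mm z 0.079
0.11 n311 mid 167.08 width 27.1 mm z 0.061
0.12 n371 mid 167.07 width 25.9 mm z 0.070
ptr 186 [ 0.4291559  -0.04547321  0.031     ] mid 167.64921444962818 mean 167.57969657893676 (array([429.2, -45.5], dtype=float32), array([429.1, -45.5]), array([10.1, 15.1]), np.float32(-13.390062), np.float32(-14.741339))
7.75 [ 0.57561778 -0.06831791  0.25791792] yaw 166.81438587126058 [2.18041518 0.32965459 6.79475342]
```

>>> apply_moves:
  moves:
    - [-0.01, 0.028, 0, 0.1]
    - [-0.016, 0.045, 0, 0.1]
    - [-0.016, 0.045, 0, 0.1]
    - [-0.016, 0.045, 0, 0.1]
    - [-0.016, 0.045, 0, 0.1]
    - [-0.016, 0.045, 0, 0.1]
    - [-0.016, 0.045, 0, 0.1]
    - [-0.016, 0.045, 0, 0.115]

```text
time_s: 8.55
tcp_pos: [0.4502, 0.276, 0.2495]
orientation: [[-0.831, -0.556, 0.002], [-0.556, 0.831, 0.001], [-0.002, -0.0, -1.0]]
contact_force: [0.5, 1.1, -0.5]
opening: 0.085
gripper_force: 0.0
```

```bash
cat > col.py <<'E'
from meas import *
def col(tag,near=(.45,.275),zc=.034,rmax=.07):
    m=robot.camera_model("wrist"); o=robot.get_obs(); im,d=robot.capture("wrist"); np.savez(f"col_{tag}.npz",im=im,d=d); cv2.imwrite(f"pics/col_{tag}.png",im)
    R=o["orientation"];print(o["time_s"],o["tcp_pos"],"yaw",np.arctan2(R[1][0],R[0][0]),o["opening"],o["gripper_force"])
    hsv=cv2.cvtColor(im,cv2.COLOR_BGR2HSV); c={}
    for n,mk in (("blue",cv2.inRange(hsv,(105,150,50),(125,255,255))),("black",(im.max(2)<50).astype(np.uint8))):
        ys,xs=np.nonzero(mk);P=np.c_[xs,ys];W=pts(m,P,d);s=(np.hypot(W[:,0]-near[0],W[:,1]-near[1])<rmax)&(abs(W[:,2]-zc)<.03)
        W=W[s]; 
        if len(W): c[n]=W.mean(0); print(n,len(W),W.mean(0),W[:,2].max())
    ys,xs=np.mgrid[0:480,0:640];P=np.c_[xs.ravel(),ys.ravel()];W=pts(m,P,d);s=(np.hypot(W[:,0]-near[0],W[:,1]-near[1])<rmax)&(W[:,2]>zc+.004)&(W[:,2]<zc+.018)
    q=W[s][:,:2]; r=cv2.minAreaRect((q*1e3).astype(np.float32)); print("rect",r,"pca yaw",pca(q),"mean",q.mean(0))
    if len(c)==2: e=c["blue"]-c["black"]; print("mid",(c["blue"]+c["black"])/2,"yaw",np.arctan2(e[1],e[0]))
E
python3 -c "
from col import *
col('a')"
```

```text
8.55 [0.45022606 0.27598708 0.24946844] yaw -2.5523620411740984 0.085011548422839 0.0
blue 205 [0.48338892 0.30061875 0.04519683] 0.04817249920837252
black 211 [0.41756448 0.25812845 0.04505991] 0.04840003407633314
rect ((450.50994873046875, 280.17169189453125), (92.15066528320312, 23.363082885742188), 31.81052589416504) pca yaw 0.550861044142115 mean [0.4493886  0.27915902]
mid [0.4504767  0.2793736  0.04512837] yaw 0.5732120379395405
```

>>> apply_moves:
  moves:
    - [0, 0.002, -0.03, -0.015]
    - [0, 0.002, -0.045, -0.015]
    - [0, 0, -0.045, 0]
    - [0, 0, -0.04, 0]
    - [0, 0, -0.03, 0]
    - [0, 0, -0.025, 0]
    - [0, 0, -0.015, 0]
    - [0, 0, -0.009, 0]

```text
time_s: 9.4
tcp_pos: [0.4507, 0.278, 0.0086]
orientation: [[-0.85, -0.527, -0.001], [-0.527, 0.85, -0.0], [0.001, 0.0, -1.0]]
contact_force: [-0.3, 0.2, -0.3]
opening: 0.0849
gripper_force: 0.0
```

```bash
python3 - <<'E'
from col import *
m=robot.camera_model("wrist"); o=robot.get_obs(); col('b')
d=np.load('col_b.npz')['d']; R=np.array(o["orientation"])
P=np.argwhere(d>0)[:,::-1]; W=pts(m,P,d); L=(W-o["tcp_pos"])@R
s=(W[:,2]>.03+.0)&(W[:,2]<.06)&(abs(L[:,0])<.06)&(abs(L[:,1])<.03); q=L[s]
print("in tool: x range",np.percentile(q[:,0],[1,99]),"y",np.percentile(q[:,1],[1,50,99]),"slope",pca(q[:,:2]), "ztop",W[s,2].max())
E
```

```text
9.4 [0.45072913 0.27795949 0.0086149 ] yaw -2.586789360648087 0.08494279605824222 0.0
blue 51 [0.47880601 0.29590602 0.0372197 ] 0.040590855028848405
black 5647 [0.43660334 0.27011001 0.04768842] 0.0639894360677971
rect ((446.54229736328125, 277.5541687011719), (77.02604675292969, 88.6192626953125), 71.05097961425781) pca yaw 0.4425463500992725 mean [0.44101392 0.27428861]
mid [0.45770468 0.28300802 0.04245406] yaw 0.548644123591845
in tool: x range [-0.03305298  0.04477255] y [-0.01200782  0.00207688  0.01643399] slope -3.138146569664361 ztop 0.0486262663838717
```

>>> apply_moves:
  moves:
    - [0, 0.001, 0, 0]
    - [0, 0, 0, 0]
    - [0, 0, 0, 0]
    - [0, 0, 0, 0]
    - [0, 0, 0, 0]
    - [0, 0, 0, 0]
    - [0, 0, 0, 0]
    - [0, 0, 0, 0]
  jaw: 0.0
  grip_force: 40

```text
time_s: 10.25
tcp_pos: [0.4511, 0.2802, 0.0103]
orientation: [[-0.85, -0.527, 0.001], [-0.527, 0.85, 0.001], [-0.001, 0.001, -1.0]]
contact_force: [-3.8, 3.7, 5.6]
opening: 0.0186
gripper_force: 39.2
```

>>> apply_moves:
  moves:
    - [0, 0, 0.005, 0]
    - [0, 0, 0.015, 0]
    - [0, 0, 0.025, 0]
    - [0, 0, 0.04, 0]
    - [0, 0, 0.04, 0]
    - [0, 0, 0.035, 0]
    - [0, 0, 0.02, 0]
    - [0, 0, 0, 0]

```text
time_s: 11.05
tcp_pos: [0.4533, 0.2799, 0.1943]
orientation: [[-0.85, -0.527, 0.008], [-0.527, 0.85, 0.003], [-0.008, -0.002, -1.0]]
contact_force: [0.6, 0.7, -1.3]
opening: 0.0184
gripper_force: 39.1
```

```bash
python3 - <<'E'
from col import *
m=robot.camera_model("wrist"); o=robot.get_obs(); im,d=robot.capture("wrist"); np.savez("g.npz",im=im,d=d); cv2.imwrite("pics/g.png",im)
R=np.array(o["orientation"]); P=np.argwhere(d>0)[:,::-1]; W=pts(m,P,d); L=(W-o["tcp_pos"])@R
hsv=cv2.cvtColor(im,cv2.COLOR_BGR2HSV); b=cv2.inRange(hsv,(105,150,40),(125,255,255))[P[:,1],P[:,0]]>0; k=im[P[:,1],P[:,0]].max(1)<50
n=(abs(L[:,1])<.03)&(abs(L[:,0])<.08)&(L[:,2]>-.06)&(L[:,2]<.02)
for nm,s in (("blue",b&n),("black",k&n&(L[:,0]>.02)),("steel",n&~b&~k&(L[:,0]>.01))):
    q=L[s]; print(nm,len(q),np.round(np.percentile(q,[1,50,99],axis=0)*1e3,1).tolist() if len(q) else 0)
print(o["time_s"],o["tcp_pos"],o["opening"],o["gripper_force"],o["contact_force"])
E
```

```text
blue 148 [[-33.8, -10.7, -34.5], [-32.0, 3.2, -30.5], [-31.1, 11.8, -22.4]]
black 1945 [[32.8, -10.3, -37.4], [41.3, -2.1, -34.0], [46.2, 11.7, -19.9]]
steel 4770 [[10.1, -15.2, -52.8], [20.3, 1.7, -33.6], [46.1, 16.3, -14.9]]
11.05 [0.45331149 0.27992438 0.19427998] 0.0184041425279745 39.105700850486755 [ 0.61590073  0.70581868 -1.34718449]
```

View pics/g.png

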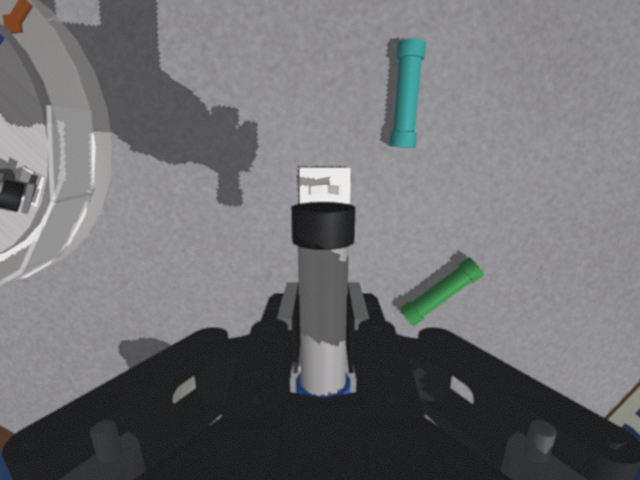

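The picture shows the column held centrally and level, black end up at (323,225) on the camera side, with the green and turquoise look-alikes untouched. Carrying it to above the cradle.

>>> apply_moves:
  moves:
    - [0.002, -0.025, 0, -0.06]
    - [0.004, -0.045, 0, -0.11]
    - [0.004, -0.048, 0, -0.12]
    - [0.005, -0.048, 0, -0.12]
    - [0.005, -0.048, 0, -0.12]
    - [0.005, -0.048, 0, -0.11]
    - [0.005, -0.046, 0, -0.085]
    - [0.004, -0.03, 0, -0.05]

```text
time_s: 11.9
tcp_pos: [0.4833, -0.0615, 0.1873]
orientation: [[-0.975, 0.223, -0.003], [0.223, 0.975, 0.0], [0.003, -0.001, -1.0]]
contact_force: [1.5, -0.0, -0.8]
opening: 0.0187
gripper_force: 39.3
```

>>> apply_moves:
  moves:
    - [0, 0, -0.01, 0]
    - [0, 0, -0.01, 0]
    - [0, 0, -0.01, 0]
    - [0, 0, -0.005, 0]
    - [0, 0, 0, 0]
    - [0, 0, 0, 0]
    - [0, 0, 0, 0]
    - [0, 0, 0, 0]

```text
time_s: 12.7
tcp_pos: [0.4853, -0.0586, 0.155]
orientation: [[-0.976, 0.218, 0.001], [0.218, 0.976, -0.0], [-0.001, -0.0, -1.0]]
contact_force: [-0.3, 0.5, -0.7]
opening: 0.0187
gripper_force: 39.4
```

```bash
cat > over.py <<'E'
from col import *
from scipy.spatial import cKDTree
m=robot.camera_model("wrist"); o=robot.get_obs(); im,d=robot.capture("wrist"); cv2.imwrite("pics/over.png",im)
R=np.array(o["orientation"]); t=np.array(o["tcp_pos"]); P=np.argwhere(d>0)[:,::-1]; W=pts(m,P,d); L=(W-t)@R
hsv=cv2.cvtColor(im,cv2.COLOR_BGR2HSV); px=im[P[:,1],P[:,0]]; b=cv2.inRange(hsv,(105,150,40),(125,255,255))[P[:,1],P[:,0]]>0
og=cv2.inRange(hsv,(5,130,50),(22,255,255))[P[:,1],P[:,0]]>0
A=np.array([.5732,-.0772]); u=np.array([np.cos(2.922),np.sin(2.922)]); v=np.array([-u[1],u[0]])
def rt(Q): q=(Q[:,:2]-A); return np.c_[q@u,q@v]
s=b&(W[:,2]>.04)&(W[:,2]<.13)&(np.hypot(*(W[:,:2]-A).T)<.15); q=np.c_[rt(W[s]),W[s,2]]
print("cradle blue",s.sum())
for a in np.arange(.04,.14,.01):
    k=(q[:,0]>=a)&(q[:,0]<a+.01)
    if k.sum()>10: print("%.2f n%d lat %.1f..%.1f mid %.1f z %.3f"%(a,k.sum(),*(np.percentile(q[k,1],[1,99])*1e3),np.percentile(q[k,1],[1,99]).mean()*1e3,q[k,2].mean()))
s=og&(abs(W[:,2]-.031)<.01)&(np.hypot(W[:,0]-.433,W[:,1]+.048)<.03); q=rt(W[s]); print("ptr n",len(q),np.percentile(q,[1,50,99],axis=0)*1e3 if len(q) else 0)
s=(abs(L[:,1])<.03)&(L[:,0]>.012)&(L[:,0]<.06)&(L[:,2]>-.045)&(L[:,2]<.03)&~b; 
for a in (.012,.018,.024,.034,.04):
    k=s&(L[:,0]>=a)&(L[:,0]<a+.006)
    if k.sum()>10: q=rt(W[k]); pc=np.percentile(q[:,1],[1,99])*1e3; print("col toolx %.3f n%d rad %.1f lat mid %.1f w %.1f ztop %.4f"%(a,k.sum(),q[:,0].mean()*1e3,pc.mean(),np.ptp(pc),np.percentile(W[k,2],99)))
print("tcp rt",rt(t[None])*1e3,t,"yaw",np.arctan2(R[1,0],R[0,0]),o["time_s"],o["opening"],o["contact_force"])
E
python3 over.py
```

```text
cradle blue 484
0.12 n479 lat -13.7..12.3 mid -0.7 z 0.071
ptr n 558 [[128.02682124  -8.42942671]
 [138.60392679  -0.45921281]
 [153.89389427   8.55097222]]
col toolx 0.012 n724 rad 104.8 lat mid 0.4 w 19.5 ztop 0.1904
col toolx 0.018 n743 rad 110.9 lat mid 0.4 w 19.1 ztop 0.1903
col toolx 0.024 n766 rad 116.9 lat mid 0.4 w 18.9 ztop 0.1905
col toolx 0.034 n1028 rad 126.9 lat mid 0.5 w 23.6 ztop 0.1926
col toolx 0.040 n1062 rad 132.9 lat mid 0.4 w 23.1 ztop 0.1928
tcp rt [[89.81142992  1.02203201]] [ 0.48532265 -0.05863368  0.15502789] yaw 2.922260164550011 12.7 0.01866903996712467 [-0.32980469  0.48819201 -0.72827589]
```

>>> apply_moves:
  moves:
    - [0.002, 0, -0.005, 0]
    - [0, 0, -0.012, 0]
    - [0, 0, -0.012, 0]
    - [0, 0, -0.012, 0]
    - [0, 0, -0.009, 0]
    - [0, 0, -0.006, 0]
    - [0, 0, 0, 0]
    - [0, 0, 0, 0]
  grip_force: 22

```text
time_s: 13.55
tcp_pos: [0.4867, -0.0587, 0.0984]
orientation: [[-0.976, 0.218, -0.001], [0.218, 0.976, 0.0], [0.001, 0.0, -1.0]]
contact_force: [-0.6, 0.1, -1.2]
opening: 0.0186
gripper_force: 39.6
```

>>> apply_moves:
  moves:
    - [0, 0, -0.001, 0]
    - [0, 0, -0.001, 0]
    - [0, 0, -0.001, 0]
    - [0, 0, -0.001, 0]
    - [0, 0, -0.001, 0]
    - [0, 0, -0.001, 0]
    - [0, 0, -0.001, 0]
    - [0, 0, -0.001, 0]

```text
time_s: 14.35
tcp_pos: [0.4868, -0.0586, 0.0913]
orientation: [[-0.976, 0.218, -0.0], [0.218, 0.976, 0.0], [0.0, 0.0, -1.0]]
contact_force: [-7.2, 1.8, 9.1]
opening: 0.0185
gripper_force: 41.3
```

```bash
python3 over.py
```

```text
cradle blue 376
0.05 n44 lat -11.4..11.4 mid -0.0 z 0.123
0.10 n121 lat -15.7..14.0 mid -0.8 z 0.087
0.11 n15 lat -15.2..13.5 mid -0.9 z 0.085
0.12 n96 lat -14.3..11.8 mid -1.2 z 0.073
0.13 n98 lat -12.8..11.4 mid -0.7 z 0.095
ptr n 1039 [[ 1.26559596e+02 -8.69103302e+00]
 [ 1.38714472e+02 -1.37682579e-01]
 [ 1.54623993e+02  8.78254407e+00]]
col toolx 0.012 n809 rad 103.4 lat mid -1.1 w 29.0 ztop 0.1257
col toolx 0.018 n849 rad 109.4 lat mid -0.7 w 30.3 ztop 0.1247
col toolx 0.024 n773 rad 115.4 lat mid 0.0 w 19.4 ztop 0.1238
col toolx 0.034 n926 rad 125.5 lat mid 0.1 w 23.9 ztop 0.1243
col toolx 0.040 n1110 rad 131.3 lat mid -0.1 w 24.2 ztop 0.1237
tcp rt [[88.36289383  0.62196498]] [ 0.48682355 -0.05855876  0.09131273] yaw 2.921933255192174 14.35 0.018547566026406198 [-7.1743386   1.83422374  9.06354192]
```

>>> apply_moves:
  moves:
    - [0, 0, -0.001, 0]
    - [0, 0, -0.001, 0]
    - [0, 0, -0.001, 0]
    - [0, 0, -0.001, 0]
    - [0, 0, -0.001, 0]
    - [0, 0, -0.001, 0]
    - [0, 0, -0.001, 0]
    - [0, 0, 0, 0]
  jaw: 0.0
  grip_force: 20

```text
time_s: 15.2
tcp_pos: [0.4878, -0.0585, 0.085]
orientation: [[-0.976, 0.218, 0.002], [0.218, 0.976, 0.0], [-0.002, 0.001, -1.0]]
contact_force: [-5.7, 3.4, 10.8]
opening: 0.0185
gripper_force: 43.9
```

```bash
python3 over.py | tail -6
```

```text
col toolx 0.012 n831 rad 102.5 lat mid -1.0 w 26.1 ztop 0.1189
col toolx 0.018 n864 rad 108.5 lat mid -0.7 w 30.4 ztop 0.1170
col toolx 0.024 n800 rad 114.4 lat mid 0.0 w 19.5 ztop 0.1151
col toolx 0.034 n874 rad 124.6 lat mid -0.1 w 23.2 ztop 0.1136
col toolx 0.040 n1015 rad 130.4 lat mid -0.7 w 24.7 ztop 0.1123
tcp rt [[87.3926611   0.30346591]] [ 0.48783986 -0.05845925  0.08500412] yaw 2.922015453879336 15.2 0.018525922012740777 [-5.65679812  3.38722075 10.75750772]
```

>>> apply_moves:
  moves:
    - [0, 0, -0.001, 0]
    - [0, 0, -0.001, 0]
    - [0, 0, -0.001, 0]
    - [0, 0, -0.001, 0]
    - [0, 0, -0.001, 0]
    - [0, 0, 0, 0]
    - [0, 0, 0, 0]
    - [0, 0, 0, 0]

```text
time_s: 16.05
tcp_pos: [0.4886, -0.0586, 0.0806]
orientation: [[-0.976, 0.218, 0.004], [0.218, 0.976, -0.0], [-0.004, 0.001, -1.0]]
contact_force: [-4.7, 4.1, 12.9]
opening: 0.0184
gripper_force: 46.4
```

```bash
python3 over.py | tail -14
```

```text
0.06 n130 lat -13.4..12.4 mid -0.5 z 0.117
0.10 n235 lat -15.6..14.0 mid -0.8 z 0.084
0.11 n45 lat -15.4..13.7 mid -0.9 z 0.085
0.12 n27 lat -14.2..5.7 mid -4.3 z 0.074
0.13 n29 lat -14.1..12.2 mid -0.9 z 0.084
ptr n 1152 [[ 1.26261854e+02 -8.63273790e+00]
 [ 1.38278265e+02  4.92683996e-02]
 [ 1.54447114e+02  8.73013154e+00]]
col toolx 0.012 n952 rad 101.8 lat mid 0.9 w 55.3 ztop 0.1146
col toolx 0.018 n998 rad 107.7 lat mid 0.8 w 55.7 ztop 0.1118
col toolx 0.024 n958 rad 113.6 lat mid 0.2 w 56.4 ztop 0.1092
col toolx 0.034 n930 rad 123.8 lat mid 1.1 w 45.0 ztop 0.1055
col toolx 0.040 n972 rad 129.7 lat mid -1.5 w 26.1 ztop 0.1041
tcp rt [[86.64746824  0.26453468]] [ 0.48857564 -0.05858358  0.0805911 ] yaw 2.9220391757150184 16.05 0.018355576271459072 [-4.70579554  4.10014364 12.88843856]
```

>>> apply_moves:
  moves:
    - [-0.0005, 0, -0.001, 0]
    - [-0.0005, 0, -0.001, 0]
    - [0, 0, -0.001, 0]
    - [0, 0, -0.001, 0]
    - [0, 0, 0, 0]
    - [0, 0, 0, 0]
    - [0, 0, 0, 0]
    - [0, 0, 0, 0]

```text
time_s: 16.9
tcp_pos: [0.4889, -0.0589, 0.0773]
orientation: [[-0.976, 0.218, 0.006], [0.218, 0.976, -0.001], [-0.006, 0.001, -1.0]]
contact_force: [-2.1, 2.4, 12.6]
opening: 0.0183
gripper_force: 48.6
```

```bash
python3 over.py | tail -14
```

```text
0.06 n189 lat -13.0..12.3 mid -0.3 z 0.116
0.10 n272 lat -15.4..14.3 mid -0.6 z 0.084
0.11 n50 lat -14.6..13.7 mid -0.4 z 0.085
0.12 n73 lat -14.1..12.6 mid -0.7 z 0.075
0.13 n42 lat -13.0..12.6 mid -0.2 z 0.081
ptr n 1203 [[126.26069966  -8.8279016 ]
 [138.23224528   0.24259046]
 [154.56029144   8.77059614]]
col toolx 0.012 n1387 rad 101.5 lat mid 0.4 w 58.6 ztop 0.1111
col toolx 0.018 n1500 rad 107.4 lat mid 0.6 w 58.2 ztop 0.1074
col toolx 0.024 n1410 rad 113.3 lat mid 0.4 w 58.6 ztop 0.1042
col toolx 0.034 n1171 rad 123.1 lat mid 0.4 w 56.3 ztop 0.0997
col toolx 0.040 n944 rad 129.4 lat mid -0.2 w 26.7 ztop 0.0976
tcp rt [[86.31197217  0.46829881]] [ 0.48885869 -0.05885554  0.07729398] yaw 2.921933817495873 16.9 0.018329400500974008 [-2.08134608  2.37102422 12.62703554]
```

>>> apply_moves:
  moves:
    - [-0.0005, 0, -0.001, 0]
    - [-0.0005, 0, -0.001, 0]
    - [-0.0005, 0, -0.001, 0]
    - [0, 0, -0.001, 0]
    - [0, 0, 0, 0]
    - [0, 0, 0, 0]
    - [0, 0, 0, 0]
    - [0, 0, 0, 0]

```text
time_s: 17.75
tcp_pos: [0.4887, -0.0593, 0.0743]
orientation: [[-0.976, 0.218, 0.009], [0.218, 0.976, -0.001], [-0.009, 0.001, -1.0]]
contact_force: [0.3, 3.1, 15.8]
opening: 0.0187
gripper_force: 50.9
```

```bash
cat >> over.py <<'E'
# slope-frame position of column surface points along its top line
r=rt(W); X=-(r[:,0]-.088); Z=W[:,2]-.102; c,sn=np.cos(np.radians(35)),np.sin(np.radians(35))
S=X*c+Z*sn; N=-X*sn+Z*c; k=(abs(r[:,1]-.0003)<.003)&(S<.0)&(S>-.06)&(N>-.005)&(N<.03)&~b
for a in np.arange(-.056,-.01,.004):
    j=k&(S>=a)&(S<a+.004)
    if j.sum()>8: print("s %.0f n %d N med %.1f max %.1f"%(a*1e3,j.sum(),np.median(N[j])*1e3,N[j].max()*1e3),np.median(px[j].mean(1)))
print("S min",np.percentile(S[k],1)*1e3)
E
python3 over.py | tail -24
```

```text
0.11 n67 lat -14.3..14.7 mid 0.2 z 0.085
0.12 n131 lat -13.0..13.7 mid 0.4 z 0.074
0.13 n84 lat -12.6..13.2 mid 0.3 z 0.076
ptr n 1251 [[ 1.26044189e+02 -8.85048542e+00]
 [ 1.38285737e+02  1.12933403e-01]
 [ 1.54479610e+02  8.56034514e+00]]
col toolx 0.012 n1438 rad 101.6 lat mid 0.8 w 58.5 ztop 0.1078
col toolx 0.018 n1537 rad 107.4 lat mid 0.9 w 58.4 ztop 0.1039
col toolx 0.024 n1484 rad 113.4 lat mid 0.8 w 58.3 ztop 0.0997
col toolx 0.034 n1249 rad 123.1 lat mid 0.6 w 56.8 ztop 0.0946
col toolx 0.040 n818 rad 129.3 lat mid 0.4 w 27.5 ztop 0.0918
tcp rt [[86.34926686  0.90722235]] [ 0.48872668 -0.0592758   0.07429392] yaw 2.9218762350949707 17.75 0.01868330342651524 [ 0.30155742  3.13744361 15.80004281]
s -56 n 9 N med -0.3 max 0.2 93.66666666666667
s -48 n 54 N med 13.1 max 14.6 33.83333333333333
s -44 n 125 N med 13.3 max 14.7 32.0
s -40 n 138 N med 13.4 max 15.0 32.333333333333336
s -36 n 154 N med 13.2 max 14.9 33.666666666666664
s -32 n 146 N med 11.0 max 13.9 134.66666666666666
s -28 n 143 N med 11.0 max 12.7 137.33333333333334
s -24 n 157 N med 10.9 max 12.1 136.33333333333334
s -20 n 157 N med 10.9 max 13.3 137.66666666666666
s -16 n 160 N med 10.9 max 12.4 136.66666666666666
s -12 n 165 N med 10.8 max 12.5 136.33333333333334
S min -45.64493911132391
```

The column lies parallel to the 35° slope at seated height, and the cradle is still on the pointer. I'll relieve the arm's stored load, then open.

>>> apply_moves:
  moves:
    - [0.001, 0, 0.001, 0]
    - [0.001, 0, 0.001, 0]
    - [0.001, 0, 0.0005, 0]
    - [0, 0, 0, 0]
    - [0, 0, 0, 0]
    - [0, 0, 0, 0]
    - [0, 0, 0, 0]
    - [0, 0, 0, 0]

```text
time_s: 18.6
tcp_pos: [0.4885, -0.0592, 0.0747]
orientation: [[-0.976, 0.218, 0.002], [0.218, 0.976, -0.001], [-0.003, -0.0, -1.0]]
contact_force: [-5.6, 0.9, 10.2]
opening: 0.0188
gripper_force: 50.2
```

```bash
python3 over.py | tail -21
```

```text
ptr n 1242 [[ 1.26009176e+02 -8.87281974e+00]
 [ 1.38214117e+02  6.98040950e-02]
 [ 1.54433257e+02  8.81651065e+00]]
col toolx 0.012 n1440 rad 101.7 lat mid 0.9 w 58.3 ztop 0.1085
col toolx 0.018 n1535 rad 107.5 lat mid 0.8 w 58.7 ztop 0.1044
col toolx 0.024 n1472 rad 113.6 lat mid 0.9 w 58.3 ztop 0.1005
col toolx 0.034 n1208 rad 123.3 lat mid 0.7 w 57.0 ztop 0.0955
col toolx 0.040 n866 rad 129.4 lat mid 0.5 w 27.1 ztop 0.0928
tcp rt [[86.55143273  0.82667999]] [ 0.48854691 -0.05915315  0.07467811] yaw 2.9218419151233053 18.6 0.018820502869582884 [-5.62659653  0.92407706 10.23174247]
s -56 n 14 N med 0.0 max 0.7 99.16666666666666
s -48 n 33 N med 14.2 max 15.4 40.333333333333336
s -44 n 141 N med 14.3 max 15.8 31.333333333333332
s -40 n 135 N med 14.2 max 15.5 32.666666666666664
s -36 n 146 N med 14.0 max 15.2 33.0
s -32 n 164 N med 11.9 max 15.2 132.83333333333331
s -28 n 146 N med 11.6 max 13.4 136.83333333333331
s -24 n 148 N med 11.7 max 13.0 136.0
s -20 n 147 N med 11.4 max 12.8 136.0
s -16 n 155 N med 11.4 max 12.8 136.33333333333334
s -12 n 167 N med 11.3 max 13.1 136.66666666666666
S min -45.15514437548826
```

>>> apply_moves:
  moves:
    - [0, 0, -0.001, 0]
    - [0, 0, -0.001, 0]
    - [0, 0, 0, 0]
    - [0, 0, 0, 0]
    - [0, 0, 0, 0]
    - [0, 0, 0, 0]
    - [0, 0, 0, 0]
    - [0, 0, 0, 0]

```text
time_s: 19.45
tcp_pos: [0.4888, -0.0592, 0.074]
orientation: [[-0.976, 0.218, 0.003], [0.218, 0.976, -0.001], [-0.003, -0.001, -1.0]]
contact_force: [-10.6, 2.0, 20.2]
opening: 0.0187
gripper_force: 52.0
```

```bash
python3 over.py | tail -17
```

```text
col toolx 0.018 n1540 rad 107.3 lat mid 0.9 w 58.4 ztop 0.1037
col toolx 0.024 n1500 rad 113.3 lat mid 0.8 w 58.7 ztop 0.0998
col toolx 0.034 n1250 rad 123.0 lat mid 0.6 w 56.7 ztop 0.0944
col toolx 0.040 n825 rad 129.2 lat mid 0.3 w 27.5 ztop 0.0913
tcp rt [[86.30250591  0.84527134]] [ 0.48878581 -0.05922552  0.07396925] yaw 2.9221549654647765 19.45 0.018659057333446725 [-10.59716659   2.00379511  20.21320653]
s -56 n 12 N med 0.3 max 0.6 102.16666666666666
s -48 n 50 N med 12.9 max 14.1 36.666666666666664
s -44 n 129 N med 13.0 max 14.3 31.333333333333332
s -40 n 128 N med 13.0 max 14.2 32.333333333333336
s -36 n 156 N med 12.8 max 14.7 33.16666666666667
s -32 n 143 N med 10.8 max 13.6 134.0
s -28 n 147 N med 10.7 max 12.1 135.66666666666666
s -24 n 146 N med 10.8 max 12.6 135.66666666666666
s -20 n 159 N med 10.5 max 12.0 136.0
s -16 n 162 N med 10.5 max 12.2 136.66666666666666
s -12 n 163 N med 10.4 max 12.0 136.33333333333334
S min -45.78033655400601
```

>>> apply_moves:
  moves:
    - [0, 0, 0.001, 0]
    - [0, 0, 0, 0]
    - [0, 0, 0, 0]
    - [0, 0, 0, 0]
    - [0, 0, 0.002, 0]
    - [0, 0, 0.004, 0]
    - [0, 0, 0.008, 0]
    - [0, 0, 0.012, 0]
  jaw: 0.06

```text
time_s: 20.3
tcp_pos: [0.487, -0.0586, 0.0982]
orientation: [[-0.976, 0.218, -0.001], [0.218, 0.976, 0.0], [0.001, 0.0, -1.0]]
contact_force: [0.8, -0.6, 0.1]
opening: 0.0601
gripper_force: 0.0
```

>>> apply_moves:
  moves:
    - [0, 0, 0.02, 0]
    - [0, 0, 0.03, 0]
    - [0, 0, 0.03, 0]
    - [0, 0, 0.03, 0]
    - [0, 0, 0.02, 0]
    - [0, 0, 0, 0]
    - [0, 0, 0, 0]
    - [0, 0, 0, 0]

```text
time_s: 21.1
tcp_pos: [0.4866, -0.0585, 0.2268]
orientation: [[-0.976, 0.218, -0.002], [0.218, 0.976, 0.001], [0.002, 0.0, -1.0]]
contact_force: [-0.5, 0.4, -0.6]
opening: 0.06
gripper_force: 0.0
```

```bash
python3 over.py; python3 -c "
import cv2
from plant import robot
a=cv2.imread('pics/over.png')
b,_=robot.capture('side')
cv2.imwrite('pics/fin.png',cv2.hconcat([cv2.resize(a,(400,300)),cv2.resize(b[165:315,250:450],(400,300),interpolation=2)]))"
```

```text
cradle blue 330
0.04 n66 lat -4.5..5.8 mid 0.7 z 0.117
0.05 n35 lat -9.4..10.0 mid 0.3 z 0.128
0.06 n130 lat -14.1..14.3 mid 0.1 z 0.123
0.10 n63 lat -13.1..14.6 mid 0.7 z 0.080
0.11 n15 lat -12.6..14.2 mid 0.8 z 0.076
0.12 n12 lat -11.7..12.0 mid 0.2 z 0.078
ptr n 299 [[ 1.29854023e+02 -8.10356338e+00]
 [ 1.40567152e+02 -1.05917409e-01]
 [ 1.54074514e+02  8.81804262e+00]]
tcp rt [[88.56210081  0.63805963]] [ 0.48662562 -0.05853107  0.22681204] yaw 2.921814235048675 21.1 0.06001132610127701 [-0.48374298  0.38598491 -0.61538761]
s -48 n 25 N med 12.9 max 14.6 42.333333333333336
s -44 n 37 N med 12.9 max 14.4 32.666666666666664
s -40 n 31 N med 13.2 max 14.0 33.333333333333336
s -36 n 45 N med 12.0 max 14.3 64.33333333333333
s -32 n 34 N med 10.5 max 11.9 145.0
s -28 n 36 N med 10.8 max 11.4 143.16666666666669
s -24 n 34 N med 10.6 max 11.8 144.33333333333334
s -20 n 32 N med 10.6 max 11.8 143.33333333333331
s -16 n 37 N med 10.9 max 11.7 142.0
s -12 n 34 N med 10.7 max 12.3 143.16666666666669
S min -46.654875694234164
```

View pics/fin.png

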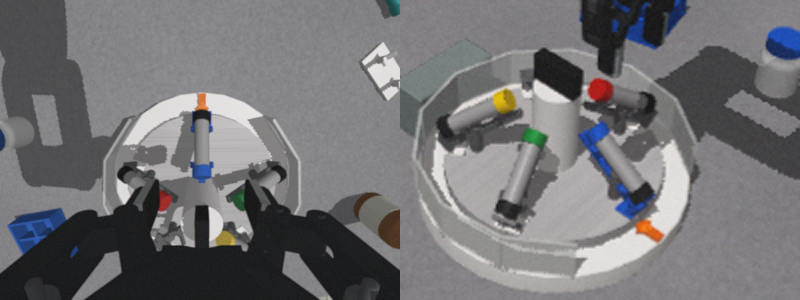

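The picture shows the column parallel in the blue cradle with its blue end to the hub (left half, about (202,165)) and the pointer in line at (202,100). The gripper is clear.

```bash
python3 -c "
from plant import robot
print(robot.hand_in())"
```

```text
the job is handed in; nothing more can be done
None
```

I turned the carousel until the blue cradle stood at the pointer (within about 0.3°), lowered the column into it with its blue end to the hub, seated it on both saddles, released it, and handed the job in after about 21 s; no verdict came back.

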